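# Close the gauge's light shield and hold a sample carrier in its slot

### The job

Fold the gauge's three shield panels up by their handle bars until all stand upright, making an open box around the slot together with the fixed wall. Then take the sample carrier out of its stand, pass its blade down through the slot in the gauge's deck and finish while holding it there: about 40 mm of the blade below the deck, hanging upright and still from the gripper, not let go, not resting on anything and not pressed against the slot. Do not knock the other things on the bench about.

Things in the scene. Friction and masses are not known exactly. Their poses are not given: they have to be found in the camera images.
- slot (a point): centre of the slot, at the top face of the gauge's deck (70 mm above the bench). The slot is a rectangular hole through the 10 mm deck, 9 mm along this point's x and 34 mm along its y: the blade has 2 mm to spare on every side. Below is a hollow, its floor 62 mm under the deck's top. z is up; x points to the far panel (roughly away from the robot), y to the left panel
- panel_far (a joint): hinge of the far shield panel, rad: 0 = folded out level, 1.571 = upright (a stop). Stiff friction hinge (about 0.09 N m): stays where it is left. The hinge line is level, at deck height, 68 mm from the slot's centre towards the slot's +x. Panel 126 mm wide, solid for 48 mm from the hinge, 4 mm thick, 0.11 kg
- panel_left (a joint): hinge of the left shield panel, rad: 0 = folded out level, 1.571 = upright (a stop). Stiff friction hinge (about 0.09 N m): stays where it is left. The hinge line is level, at deck height, 68 mm from the slot's centre towards the slot's +y. Panel 126 mm wide, solid for 48 mm from the hinge, 4 mm thick, 0.11 kg
- panel_right (a joint): hinge of the right shield panel, rad: 0 = folded out level, 1.571 = upright (a stop). Stiff friction hinge (about 0.09 N m): stays where it is left. The hinge line is level, at deck height, 68 mm from the slot's centre towards the slot's -y. Panel 126 mm wide, solid for 48 mm from the hinge, 4 mm thick, 0.11 kg
- far_bar (a point): middle of the handle bar of the far panel: round steel bar 10 mm thick, 74 mm long, parallel to the hinge and 86 mm from it, carried beyond the panel's free edge on two arms; between bar and panel is an open gap 33 mm wide and 60 mm long for a finger. Own x points from the hinge to the bar, y along the bar
- left_bar (a point): middle of the handle bar of the left panel: round steel bar 10 mm thick, 74 mm long, parallel to the hinge and 86 mm from it, carried beyond the panel's free edge on two arms; between bar and panel is an open gap 33 mm wide and 60 mm long for a finger. Own x points from the hinge to the bar, y along the bar
- right_bar (a point): middle of the handle bar of the right panel: round steel bar 10 mm thick, 74 mm long, parallel to the hinge and 86 mm from it, carried beyond the panel's free edge on two arms; between bar and panel is an open gap 33 mm wide and 60 mm long for a finger. Own x points from the hinge to the bar, y along the bar
- carrier_grip (a point): centre of the sample carrier's grip: grey block 14 mm (x) by 44 mm (y) by 50 mm high (z up), 25 mm above the top and 100 mm above the tip of the blade that hangs centred under it. At the start the grip's shoulders rest on a fixed aluminium stand, 85 mm high, 60 by 70 mm on top, the blade hanging upright through the stand's slot; lift it straight up
- carrier_tip (a point): centre of the lower end of the carrier's blade; same axes as the grip
- wood_block: bystander: wooden cube, 50 mm; origin at the centre of its underside
- flange: bystander: turned steel pipe flange, 64 mm across, 48 mm high; origin at the centre of its underside
- copper_disc: bystander: copper disc, 80 mm across, 14 mm high; origin at the centre of its underside
- spanner: bystander: spanner, 160 mm long, lying flat; origin at its middle
- jar: bystander: jar, 48 mm across, 60 mm high; origin at the centre of its underside
- clamp_ring: bystander: aluminium ring, 70 mm across, 14 mm high; origin at the centre of its underside
- carrier: the sample carrier, about 0.12 kg: grey grip and below it a flat steel blade 5 mm (x) by 30 mm (y), 75 mm long. Origin at the blade's tip, z up to the grip
- gauge: the gauge, fixed: square housing 130 by 130 mm, 70 mm high, flat aluminium deck with the slot, framed by a dark bezel, in its middle. Origin at the centre of its underside, axes as the slot's. A fixed wall 48 mm above the deck stands on the -x edge. When the panels are upright their bars reach 91 mm above the deck
Mind the look-alikes: they are no part of the job. What is meant by the carrier is not brown or red, and is the larger of those in its own colour.

How it is judged:
By the outcome, as a careful person would: the job done as asked, in the order asked, and still so for the second after the job is handed in, while the arm keeps its last pose, push and grip.
It also fails if it takes over 72 s, if anything falls off the work surface, if the arm or the gripper's body presses on something with over 40 N, if the wrist force passes 120 N, or if a joint passes its speed limit or range.

### The arm

A 7-joint arm with a two-finger parallel gripper is mounted at the origin on the work surface. World frame = base frame: x ahead of the robot, y to its left, z up, the work surface at z = 0. Lengths are in m, angles in degrees, forces in N, time in s.
With the tool pointing down it reaches from about 0.425 to 0.875 m from the base axis. Payload 4.7 kg.
Tool frame: the origin (TCP) lies between the finger pads; the fingertips stand 11 mm ahead of it and the grasp point (between the pads) lies 8 mm behind it (env.tcp_to_tips is the distance from the TCP to the fingertips, in m); z points along the fingers, y is the line along which they close (so a half turn about z gives the same grasp; the last joint's range is limited). The gripper opens to 87 mm and grips with 3 to 60 N. Pads are 19 mm wide; open, the fingers measure 117 mm over their backs; the gripper's body (75 mm by 190 mm) begins 51 mm behind the grasp point.
Start: joints at [66.01, 18.392, -4.016, 83.108, 1.295, 78.541, -3.26], TCP at [0.273, -0.59, 0.234] pointing down, gripper open.
Joint ranges: [-163.93, 163.93], [-17.29, 119.83], [-79.2, 71.16], [3.27, 140.29], [-89.18, 269.18], [5.43, 117.66], [-154.24, 154.24]. Speed limits (degrees/s): [147.25, 147.25, 180, 180, 180, 180, 180].

### API

Orientations are given as [roll, pitch, yaw] about the fixed x, y, z axes, in that order (R = Rz(yaw) Ry(pitch) Rx(roll)).
In Python, from cell import env, viewer gives the robot as it stands.
- The arm moves only by the tool step_arm, never from a script. Its arguments are lists of equal length, an entry for each row: "delta_pos": the shift along the tool's x, y, z in units of 0.2 m (1.0 is 0.2 m), a list of three; "rot": the turn, a rotation vector about the tool's x, y, z in units of 1.5 rad (1.0 is 1.5 rad), a list of three; "gripper": the gripper command: -1 is shut, 1 is fully open, values between are in proportion. A call has 1 to 20 rows; each row is the pose to reach, as a shift and turn from the pose commanded when the call began, along the tool's axes at that moment; what a row does not reach only later rows make up. A row lasts 1/8 s, in which the tool goes at most 62.5 mm and 10.7 degrees, less where a joint would pass 70% of its speed; a pose out of reach is approached as far as the arm can. A call with a number of a shift or a turn outside -1 to 1 is refused whole. A call with a gripper value outside its range is refused whole. The fingers move at their own pace and stop on an object; "squeeze" is the grip in N (left out, the last holds). Time passes only in rows, so rows that repeat a pose let the fingers close. It gives the time, the measured TCP pose, the force, the opening and the grip force at its end, in the units of the state.
- env.get_obs(): the state, without advancing time (a new reading comes with each control period).
- viewer.read_camera(name): name is "side" or "top" or "wrist"; returns a dict with "img" (480x640x3 uint8, red, green, blue), "fx", "fy", "cx", "cy" (pixels), "dist" ([k1, k2, p1, p2, k3] as OpenCV has them; the pictures are not rectified), "pose" (4x4, takes a point from camera to world coordinates). Camera axes: x right, y down, z forward; pixel columns grow to the right and rows downward; lengths in m; the calibration is good to about 2 mm. A picture is of the moment at which its call begins. There is no depth.
- env.sign_off(): hands the job in; it is judged then, once.
The state is a dict: "time_s": time; "qpos": joint angles; "joint_velocities": joint speeds; "effort": joint torques, N m; "tool_pos": TCP position; "tool_rot": TCP orientation; "force": force on the tool from outside, world axes, zero at the start; "wrist_torque": the same for the moment, N m; "grip_width": finger opening in m; "grasp_force": force on a finger pad.
Only numpy, scipy, OpenCV 4.12 (cv2) and the standard library are available. Lean on these libraries where they do the work, as an engineer would, in place of code of your own. Each camera call takes 0.05 s, during which the arm holds its last target. There are 200 camera calls.

## Working session

There is one attempt and no reset: what is moved stays moved. The work goes in short steps, Python scripts to look and compute and a tool call to move; the robot and the scene stay as the last step left them, time stands still between calls to the robot, and variables do not carry over. Pictures are saved under pics/ and viewed, at most 10 in all, crops included, and the job is handed in when it is done.

Besides the shell and the picture viewer there is one more tool, called after "Emit:" as name(argument=value, ...) on one line, values as JSON. step_arm: Moves the arm, as the interface text tells. Shifts and turns lie within -1 to 1; 1 stands for 0.2 m of shift or 1.5 rad of turn. Its arguments: {"type":"object","properties":{"delta_pos":{"type":"array"},"rot":{"type":"array"},"gripper":{"type":"array"},"squeeze":{"type":"number"}},"required":["delta_pos","rot","gripper"]}

```bash
ls; mkdir -p pics; python3 - <<'E'
from cell import env, viewer
import cv2,numpy as np
print(env.get_obs())
for n in("side","top"):
    c=viewer.read_camera(n); cv2.imwrite(f"pics/{n}0.png",c["img"][:,:,::-1])
    print(n,c["fx"],c["cx"],c["cy"],c["dist"]);print(np.round(c["pose"],3))
E
```

```text
pics
{'time_s': 0.0, 'qpos': array([66.0102666 , 18.43931402, -4.01583418, 83.17503553,  1.29453637,
       78.54159654, -3.26044599]), 'joint_velocities': array([ 0.04318591,  0.00347984, -0.05311237,  0.00497121, -0.02398415,
        0.0515617 , -0.00691148]), 'effort': array([ 4.26322285e-04, -4.91281486e+01, -4.03501410e-01, -3.12525702e+01,
       -6.39788643e-02,  4.38749744e-02,  1.61533899e-04]), 'tool_pos': array([ 0.27235252, -0.5895951 ,  0.23245749]), 'tool_rot': array([-1.79889275e+02,  5.26436047e-03,  2.47992398e+01]), 'force': array([-0.40051576,  0.00124415, -1.06020281]), 'wrist_torque': array([-0.01077414,  0.01823438,  0.04774824]), 'grasp_force': 0.0, 'grip_width': 0.08712347677003818}
side 445.7037447347291 318.5980156501261 231.92543856962084 [-0.03379728  0.          0.          0.          0.        ]
[[-0.915 -0.25   0.316  0.133]
 [-0.403  0.545 -0.735  0.945]
 [ 0.012 -0.8   -0.599  0.886]
 [ 0.     0.     0.     1.   ]]
top 441.16689178446126 315.3028073394387 235.3289008832261 [-0.09334222  0.          0.          0.          0.        ]
[[-0.006 -0.995  0.101  0.424]
 [-0.999  0.009  0.032 -0.01 ]
 [-0.033 -0.101 -0.994  1.075]
 [ 0.     0.     0.     1.   ]]
```

View pics/top0.png

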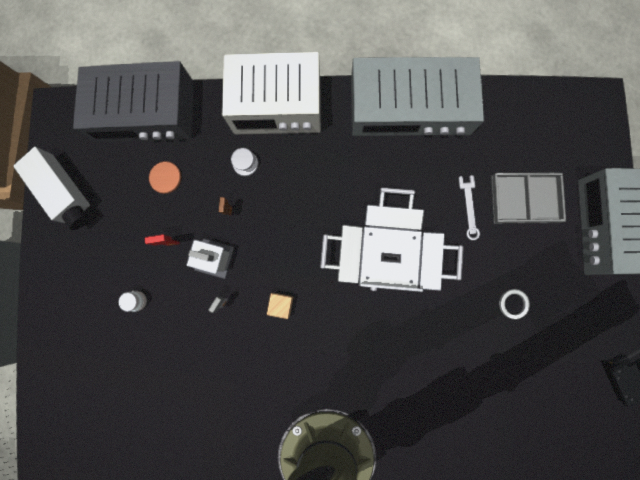

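View pics/side0.png

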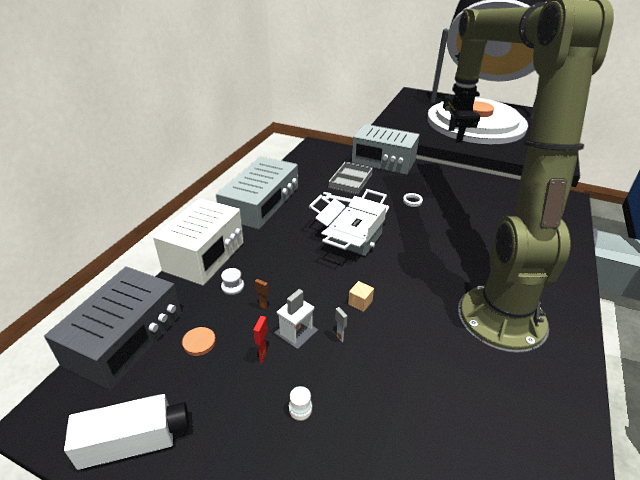

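```bash
cat > h.py <<'E'
import cv2,numpy as np
from cell import env, viewer
def cast(c,uv,z):
    K=np.array([[c["fx"],0,c["cx"]],[0,c["fy"],c["cy"]],[0,0,1]])
    p=cv2.undistortPoints(np.array(uv,float).reshape(-1,1,2),K,np.array(c["dist"],float)).reshape(-1,2)
    T=np.array(c["pose"]);d=np.c_[p,np.ones(len(p))]@T[:3,:3].T;o=T[:3,3]
    return o+d*((z-o[2])/d[:,2])[:,None]
def proj(c,P):
    K=np.array([[c["fx"],0,c["cx"]],[0,c["fy"],c["cy"]],[0,0,1]])
    T=np.linalg.inv(np.array(c["pose"]))
    return cv2.projectPoints(np.array(P,float).reshape(-1,1,3),cv2.Rodrigues(T[:3,:3])[0],T[:3,3],K,np.array(c["dist"],float))[0].reshape(-1,2)
def crop(img,x0,y0,w,h,s):
    return cv2.resize(img[y0:y0+h,x0:x0+w,::-1],None,fx=s,fy=s,interpolation=cv2.INTER_CUBIC)
E
python3 - <<'E'
from h import *
t=viewer.read_camera("top");s=viewer.read_camera("side")
a=crop(t["img"],310,180,160,120,4); b=crop(t["img"],180,225,60,100,4); d=crop(s["img"],300,180,100,80,5);e=crop(s["img"],260,270,100,80,5)
cv=np.zeros((600,800,3),np.uint8)
a=crop(t["img"],310,183,160,117,3);cv[:351,:480]=a
b=crop(t["img"],180,230,60,90,4)[:249*1];cv[351:600,:240]=b
d=crop(s["img"],305,183,90,75,3);d=cv2.resize(d,(320,267));cv[:267,480:]=d
e=crop(s["img"],265,280,90,75,4);cv[300:600,440:800]=e
cv2.imwrite("pics/c1.png",cv)
print(cast(t,[(391,257),(397,190),(331,252),(453,262)],.07).round(3))
print(cast(t,[(203,255)],.13).round(3))
E
```

```text
[[ 0.476 -0.149  0.07 ]
 [ 0.63  -0.167  0.07 ]
 [ 0.488 -0.013  0.07 ]
 [ 0.463 -0.291  0.07 ]]
[[0.48  0.265 0.13 ]]
```

View pics/c1.png

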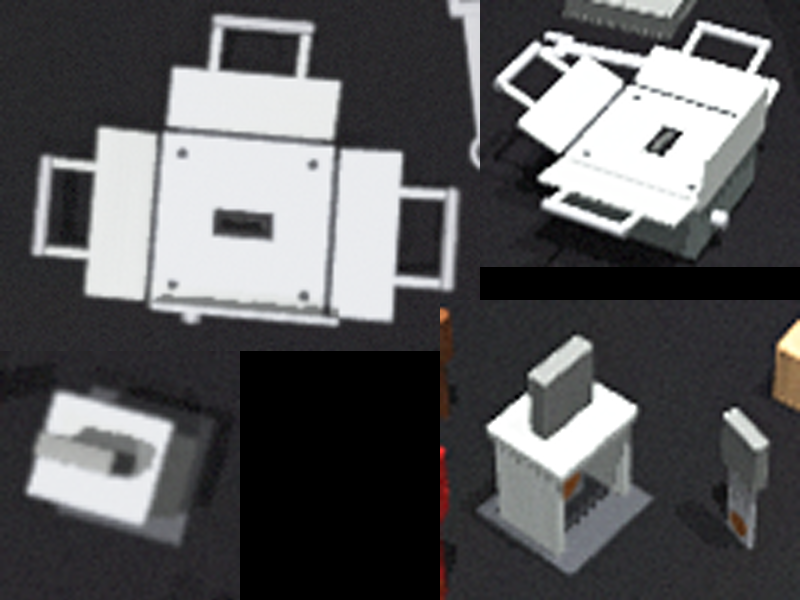

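```bash
python3 - <<'E'
from h import *
t=viewer.read_camera("top");s=viewer.read_camera("side")
T=lambda a:np.array(a)/3+[310,183]
S=lambda a:(np.array(a)-[480,0])/3.556+[305,183]
def tri(u,v):
    out=[]
    for a,b in zip(u,v):
        p0,p1=cast(t,[a],0)[0],cast(s,[b],0)[0]
        o0,o1=np.array(t["pose"])[:3,3],np.array(s["pose"])[:3,3]
        d0,d1=p0-o0,p1-o1
        k=np.linalg.lstsq(np.c_[d0,-d1],o1-o0,rcond=None)[0]
        A,B=o0+k[0]*d0,o1+k[1]*d1
        out.append(np.r_[(A+B)/2,np.linalg.norm(A-B)])
    return np.round(out,4)
print("far",tri(T([(214,21),(313,27)]),S([(498,80),(542,45)])))  # maybe order
print("farswap",tri(T([(313,27),(214,21)]),S([(498,80),(542,45)])))
print("left",tri(T([(44,158),(39,252)]),S([(548,200),(627,230)])))
print("right",tri(T([(455,190),(448,288)]),S([(700,25),(768,43)])))
# slot corners, deck corner screws
print("slot",cast(t,T([(215,208),(272,213),(272,240),(214,236)]),.07).round(4), cast(s,S([(647,148),(655,157),(681,132),(672,126)]),.07).round(4))
print("screws",cast(t,T([(182,153),(313,164),(304,295),(172,284)]),.07).round(4),cast(s,S([(637,99),(586,157)]),.07).round(4))
# carrier top: crop origin 180,230 scale 4, display y offset 351
C=lambda a:(np.array(a)-[0,351])/4+[180,230]
print("grip",cast(t,C([(37,437),(113,455),(111,475),(33,457)]),.135).round(4))
print("stand",cast(t,C([(55,390),(173,420),(145,525),(28,492)]),.085).round(4))
E2=lambda a:(np.array(a)-[440,300])/4+[265,280]
print("grip side",cast(s,E2([(530,374),(544,381),(592,343),(578,336)]),.135).round(4))
E
```

```text
far [[ 0.6232 -0.1261  0.1082  0.001 ]
 [ 0.6159 -0.201   0.1046  0.0048]]
farswap [[ 0.6434 -0.2057  0.0524  0.0308]
 [ 0.5978 -0.1246  0.1563  0.0308]]
left [[5.221e-01 4.000e-04 9.540e-02 2.200e-03]
 [4.520e-01 4.600e-03 9.070e-02 3.200e-03]]
right [[ 0.4951 -0.3032  0.1002  0.0019]
 [ 0.4243 -0.2939  0.104   0.0006]]
slot [[ 0.4864 -0.1284  0.07  ]
 [ 0.4822 -0.1716  0.07  ]
 [ 0.4617 -0.1711  0.07  ]
 [ 0.4651 -0.1273  0.07  ]] [[ 0.4837 -0.1351  0.07  ]
 [ 0.4727 -0.1254  0.07  ]
 [ 0.4645 -0.1707  0.07  ]
 [ 0.475  -0.1762  0.07  ]]
screws [[ 0.5286 -0.1042  0.07  ]
 [ 0.5192 -0.2038  0.07  ]
 [ 0.42   -0.1944  0.07  ]
 [ 0.4292 -0.0949  0.07  ]] [[ 0.5188 -0.2035  0.07  ]
 [ 0.5275 -0.1003  0.07  ]]
grip [[0.4873 0.2946 0.135 ]
 [0.4773 0.2523 0.135 ]
 [0.4665 0.2532 0.135 ]
 [0.4765 0.2966 0.135 ]]
stand [[0.5176 0.3008 0.085 ]
 [0.4999 0.2318 0.085 ]
 [0.4403 0.2471 0.085 ]
 [0.4593 0.3154 0.085 ]]
grip side [[0.4904 0.2916 0.135 ]
 [0.4804 0.2933 0.135 ]
 [0.4684 0.2533 0.135 ]
 [0.4786 0.2513 0.135 ]]
```

```bash
cat >> h.py <<'E'
from scipy.spatial.transform import Rotation as Ro
SL=np.array([.4743,-.1493,.07]);PSI=-5.4
def g2w(x,y,z=0):
    return SL+np.r_[Ro.from_euler('z',PSI,degrees=True).apply([x,y,z])]
DIR={'far':(1,0),'left':(0,1),'right':(0,-1)}
def bar(side,th,r=.086):
    th=np.radians(th);k=.068+r*np.cos(th);d=DIR[side]
    return g2w(d[0]*k,d[1]*k,r*np.sin(th))
def plan(wps):
    "wps: (pos TCP, yaw); prints rows in move units"
    o=env.get_obs();R0=Ro.from_euler('xyz',o["tool_rot"],degrees=True)
    print("t",o["time_s"],"tcp",o["tool_pos"].round(4),"rot",o["tool_rot"].round(2),"F",o["force"].round(1),"w",round(o["grip_width"],4))
    for p,y in wps:
        d=R0.inv().apply(np.array(p)-o["tool_pos"])/.2
        R=Ro.from_euler('xyz',[180,0,y],degrees=True)
        print(d.round(3).tolist(),((R0.inv()*R).as_rotvec()/1.5).round(3).tolist())
G=np.array([0,0,.008])
E
python3 - <<'E'
from h import *
b=bar('right',21.8)-G
print(b); plan([(b+[0,0,.07],-5.4),(b,-5.4)])
E
```

```text
[ 0.46038611 -0.29649362  0.09393763]
t 0.3 tcp [ 0.2725 -0.5899  0.2332] rot [-179.97    0.     24.8 ] F [-0.9  0.2 -0.8] w 0.0865
[1.468, -0.938, 0.347] [-0.0, 0.0, 0.351]
[1.468, -0.938, 0.697] [-0.0, 0.0, 0.351]
```

Emit:
step_arm(delta_pos=[[0.3,-0.2,0.05],[0.6,-0.4,0.1],[0.9,-0.6,0.15],[1.0,-0.65,0.17],[1.0,-0.65,0.17]], rot=[[0,0,0.1],[0,0,0.2],[0,0,0.3],[0,0,0.351],[0,0,0.351]], gripper=[[-0.4],[-0.4],[-0.4],[-0.4],[-0.4]], squeeze=10)

```text
$.gripper[0]: bad value
```

```bash
python3 - <<'E'
from h import *
b=bar('right',21.8)-G
plan([(b+[0,0,.07],-5.4),(b,-5.4)])
E
```

```text
t 0.3 tcp [ 0.2725 -0.5899  0.2332] rot [-179.97    0.     24.8 ] F [-0.9  0.2 -0.8] w 0.0865
[1.468, -0.938, 0.347] [-0.0, 0.0, 0.351]
[1.468, -0.938, 0.697] [-0.0, 0.0, 0.351]
```

Emit:
step_arm(delta_pos=[[0.3,-0.2,0.05],[0.6,-0.4,0.1],[0.9,-0.6,0.15],[1.0,-0.65,0.17],[1.0,-0.65,0.17]], rot=[[0,0,0.1],[0,0,0.2],[0,0,0.3],[0,0,0.351],[0,0,0.351]], gripper=[-0.4,-0.4,-0.4,-0.4,-0.4], squeeze=10)

```text
time_s: 0.92
tool_pos: [0.4031, -0.3828, 0.1992]
tool_rot: [-179.9, -0.0, -4.8]
force: [0.4, -0.1, 0.2]
grip_width: 0.045
grasp_force: 0.0
```

```bash
python3 - <<'E'
from h import *
b=bar('right',21.8)-G
plan([(b+[0,0,.07],-5.4),(b,-5.4)])
E
```

```text
t 0.925 tcp [ 0.4031 -0.3828  0.1992] rot [-1.7987e+02 -3.0000e-02 -4.8400e+00] F [ 0.4 -0.1  0.2] w 0.045
[0.249, -0.454, 0.177] [-0.002, -0.0, 0.006]
[0.249, -0.453, 0.527] [-0.002, -0.0, 0.006]
```

Emit:
step_arm(delta_pos=[[0.12,-0.22,0.1],[0.235,-0.44,0.17],[0.235,-0.44,0.17],[0.235,-0.44,0.17],[0.235,-0.44,0.17]], rot=[[0,0,0],[0,0,0],[0,0,0],[0,0,0],[0,0,0]], gripper=[-0.4,-0.4,-0.4,-0.4,-0.4])

```text
time_s: 1.55
tool_pos: [0.4538, -0.307, 0.166]
tool_rot: [179.9, -0.0, -5.5]
force: [-0.5, 1.0, -0.0]
grip_width: 0.0261
grasp_force: 0.0
```

```bash
python3 - <<'E'
from h import *
b=bar('right',21.8)-G
plan([(b,-5.4)])
c=viewer.read_camera("wrist");cv2.imwrite("pics/w1.png",c["img"][:,:,::-1])
print(np.round(c["pose"],3),proj(c,[bar('right',21.8),bar('right',0)]))
E
```

```text
t 1.55 tcp [ 0.4538 -0.307   0.166 ] rot [ 1.7994e+02 -2.0000e-02 -5.5400e+00] F [-0.5  1.  -0. ] w 0.0261
[0.028, -0.056, 0.36] [0.001, -0.0, -0.002]
[[-0.096 -0.957 -0.274  0.529]
 [-0.995  0.093  0.026 -0.314]
 [ 0.001  0.275 -0.961  0.318]
 [ 0.     0.     0.     1.   ]] [[302.79543494 257.3579545 ]
 [312.80674249 244.38563743]]
```

View pics/w1.png

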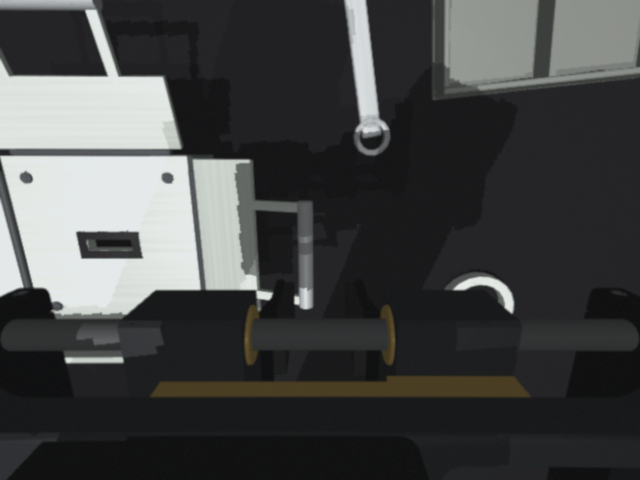

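Emit:
step_arm(delta_pos=[[0.028,-0.05,0.1],[0.028,-0.05,0.25],[0.028,-0.05,0.36],[0.028,-0.05,0.36],[0.028,-0.05,0.36],[0.028,-0.05,0.36],[0.028,-0.05,0.36],[0.028,-0.05,0.36]], rot=[[0,0,0],[0,0,0],[0,0,0],[0,0,0],[0,0,0],[0,0,0],[0,0,0],[0,0,0]], gripper=[-0.4,-0.4,-0.4,-0.4,-1,-1,-1,-1])

```text
time_s: 2.6
tool_pos: [0.4617, -0.2981, 0.0951]
tool_rot: [179.8, -0.2, -5.4]
force: [-0.1, -5.5, 3.5]
grip_width: 0.0094
grasp_force: 10.0
```

```bash
python3 - <<'E'
from h import *
# arc relative to the bar's present pose, hinge from slot model
plan([(bar('right',a)-G,-5.4) for a in (21.8,30,40,50,60,70,80,90,93)])
c=viewer.read_camera("side");cv2.imwrite("pics/s1.png",c["img"][:,:,::-1])
E
```

```text
t 2.6 tcp [ 0.4617 -0.2981  0.0951] rot [ 1.7978e+02 -1.6000e-01 -5.4400e+00] F [-0.1 -5.5  3.5] w 0.0094
[-0.007, -0.007, 0.006] [0.003, -0.002, -0.0]
[-0.007, -0.034, -0.05] [0.003, -0.002, -0.0]
[-0.007, -0.077, -0.111] [0.003, -0.002, -0.0]
[-0.007, -0.13, -0.165] [0.003, -0.002, -0.0]
[-0.007, -0.191, -0.208] [0.003, -0.002, -0.0]
[-0.007, -0.259, -0.24] [0.003, -0.002, -0.0]
[-0.007, -0.331, -0.259] [0.003, -0.002, -0.0]
[-0.007, -0.406, -0.266] [0.003, -0.002, -0.0]
[-0.007, -0.428, -0.266] [0.003, -0.002, -0.0]
```

Emit:
step_arm(delta_pos=[[0,-0.015,-0.025],[0,-0.034,-0.052],[0,-0.055,-0.082],[0,-0.077,-0.112],[0,-0.104,-0.14],[0,-0.13,-0.166],[0,-0.16,-0.189],[0,-0.191,-0.21],[0,-0.225,-0.227],[0,-0.259,-0.242],[0,-0.295,-0.253],[0,-0.331,-0.261],[0,-0.37,-0.266],[0,-0.406,-0.268],[0,-0.42,-0.268],[0,-0.43,-0.268],[0,-0.43,-0.268]], rot=[[0,0,0],[0,0,0],[0,0,0],[0,0,0],[0,0,0],[0,0,0],[0,0,0],[0,0,0],[0,0,0],[0,0,0],[0,0,0],[0,0,0],[0,0,0],[0,0,0],[0,0,0],[0,0,0],[0,0,0]], gripper=[-1,-1,-1,-1,-1,-1,-1,-1,-1,-1,-1,-1,-1,-1,-1,-1,-1])

```text
time_s: 4.78
tool_pos: [0.4706, -0.2171, 0.151]
tool_rot: [179.4, -0.4, -5.6]
force: [-0.6, -13.0, 9.2]
grip_width: 0.0095
grasp_force: 10.0
```

```bash
python3 - <<'E'
from h import *
b=bar('left',15.5)-G
plan([(bar('right',90)-G,-5.4),(b+[0,0,.09],-5.4),(b,-5.4)])
c=viewer.read_camera("side");t=viewer.read_camera("top")
cv=np.hstack([crop(c["img"],300,140,110,110,3.6),crop(t["img"],310,183,110,110,3.6)])
cv2.imwrite("pics/s2.png",cv)
E
```

```text
t 4.775 tcp [ 0.4706 -0.2171  0.151 ] rot [179.39  -0.41  -5.57] F [ -0.6 -13.    9.2] w 0.0095
[-0.013, 0.001, 0.015] [0.007, -0.005, -0.002]
[-0.016, -1.092, -0.132] [0.007, -0.005, -0.002]
[-0.019, -1.097, 0.318] [0.007, -0.005, -0.002]
```

View pics/s2.png

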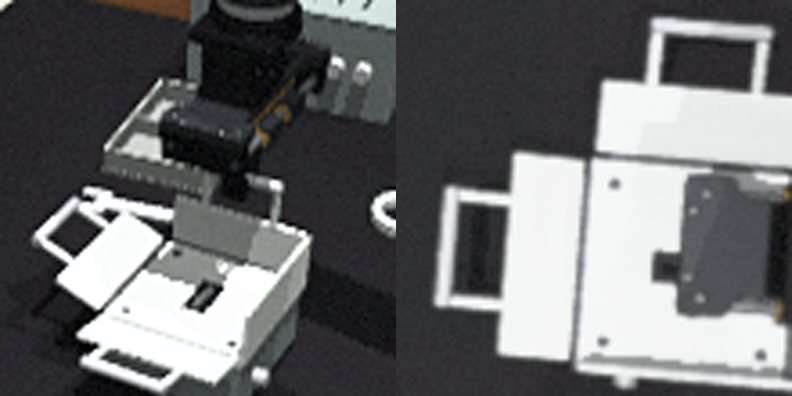

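Emit:
step_arm(delta_pos=[[0,0.01,0],[0,0.01,0],[0,0.01,-0.2],[0,0.01,-0.3],[0,-0.3,-0.3],[-0.01,-0.6,-0.3],[-0.016,-0.9,-0.25],[-0.016,-0.98,-0.15],[-0.016,-0.98,-0.13],[-0.016,-0.98,-0.13],[-0.016,-0.98,-0.13]], rot=[[0,0,0],[0,0,0],[0,0,0],[0,0,0],[0,0,0],[0,0,0],[0,0,0],[0,0,0],[0,0,0],[0.004,-0.003,0],[0.004,-0.003,0]], gripper=[-0.4,-0.4,-0.4,-0.4,-0.4,-0.4,-0.4,-0.4,-0.4,-0.4,-0.4])

```text
time_s: 6.25
tool_pos: [0.4847, -0.016, 0.1736]
tool_rot: [-179.7, 0.2, -5.5]
force: [0.7, -0.8, 0.5]
grip_width: 0.0261
grasp_force: 0.0
```

```bash
python3 - <<'E'
from h import *
b=bar('left',15.5)-G
plan([(b,-5.4)])
c=viewer.read_camera("wrist");cv2.imwrite("pics/w2.png",c["img"][:,:,::-1])
print(proj(c,[bar('left',15.5)]))
E
```

```text
t 6.25 tcp [ 0.4847 -0.016   0.1736] rot [-179.65    0.24   -5.53] F [ 0.7 -0.8  0.5] w 0.0261
[0.013, -0.083, 0.444] [-0.004, 0.003, -0.001]
[[296.32324624 254.14646246]]
```

View pics/w2.png

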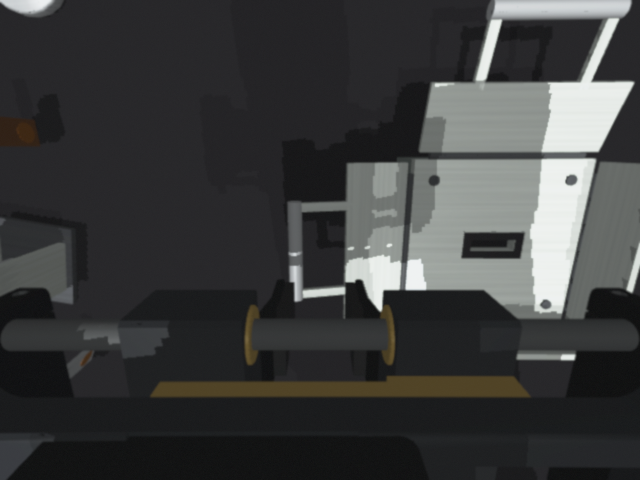

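Emit:
step_arm(delta_pos=[[0.013,-0.083,0.1],[0.013,-0.083,0.3],[0.013,-0.083,0.44],[0.013,-0.083,0.44],[0.013,-0.083,0.44],[0.013,-0.083,0.44],[0.013,-0.083,0.44],[0.013,-0.083,0.44]], rot=[[-0.004,0.003,0],[-0.004,0.003,0],[-0.004,0.003,0],[-0.004,0.003,0],[-0.004,0.003,0],[-0.004,0.003,0],[-0.004,0.003,0],[-0.004,0.003,0]], gripper=[-0.4,-0.4,-0.4,-0.4,-1,-1,-1,-1])

```text
time_s: 7.3
tool_pos: [0.4892, 0.002, 0.0861]
tool_rot: [180.0, -0.1, -5.4]
force: [1.8, -1.0, 1.0]
grip_width: 0.0095
grasp_force: 10.0
```

```bash
python3 - <<'E'
from h import *
plan([(bar('left',a)-G,-5.4) for a in (15.5,30,40,50,60,70,80,90,93)])
E
```

```text
t 7.3 tcp [0.4892 0.002  0.0861] rot [ 1.7998e+02 -1.5000e-01 -5.3800e+00] F [ 1.8 -1.   1. ] w 0.0095
[-0.003, 0.006, 0.006] [0.0, -0.002, 0.0]
[-0.003, 0.048, -0.095] [0.0, -0.002, 0.0]
[-0.003, 0.091, -0.156] [0.0, -0.002, 0.0]
[-0.003, 0.144, -0.209] [0.0, -0.002, 0.0]
[-0.003, 0.205, -0.252] [0.0, -0.002, 0.0]
[-0.002, 0.273, -0.284] [0.0, -0.002, 0.0]
[-0.002, 0.346, -0.303] [0.0, -0.002, 0.0]
[-0.002, 0.421, -0.309] [0.0, -0.002, 0.0]
[-0.002, 0.443, -0.309] [0.0, -0.002, 0.0]
```

Emit:
step_arm(delta_pos=[[0,0.01,-0.025],[0,0.025,-0.06],[0,0.048,-0.095],[0,0.068,-0.126],[0,0.091,-0.156],[0,0.116,-0.184],[0,0.144,-0.209],[0,0.174,-0.232],[0,0.205,-0.252],[0,0.238,-0.27],[0,0.273,-0.285],[0,0.309,-0.296],[0,0.346,-0.304],[0,0.384,-0.309],[0,0.421,-0.31],[0,0.435,-0.31],[0,0.447,-0.31],[0,0.447,-0.31]], rot=[[0,0,0],[0,0,0],[0,0,0],[0,0,0],[0,0,0],[0,0,0],[0,0,0],[0,0,0],[0,0,0],[0,0,0],[0,0,0],[0,0,0],[0,0,0],[0,0,0],[0,0,0],[0,0,0],[0,0,0],[0,0,0]], gripper=[-1,-1,-1,-1,-1,-1,-1,-1,-1,-1,-1,-1,-1,-1,-1,-1,-1,-1])

```text
time_s: 9.55
tool_pos: [0.4824, -0.0822, 0.1509]
tool_rot: [-179.7, -0.3, -5.2]
force: [0.9, 9.3, 14.7]
grip_width: 0.0099
grasp_force: 10.0
```

```bash
python3 - <<'E'
from h import *
b=bar('far',25)-G
plan([(bar('left',90)-G,-5.4),(b+[0,0,.08],84.6),(b,84.6)])
E
```

```text
t 9.55 tcp [ 0.4824 -0.0822  0.1509] rot [-179.71   -0.28   -5.22] F [ 0.9  9.3 14.7] w 0.0099
[-0.009, -0.002, 0.014] [-0.003, -0.003, 0.002]
[0.721, 0.339, -0.136] [-0.0, -0.005, -1.045]
[0.719, 0.341, 0.264] [-0.0, -0.005, -1.045]
```

Emit:
step_arm(delta_pos=[[0,-0.01,0],[0,-0.01,0],[0,-0.01,-0.2],[0,-0.01,-0.4],[0.1,0.05,-0.4],[0.25,0.1,-0.4],[0.4,0.18,-0.4],[0.55,0.26,-0.4],[0.7,0.34,-0.4],[0.72,0.34,-0.4],[0.72,0.34,-0.3],[0.72,0.34,-0.15],[0.72,0.34,-0.14],[0.72,0.34,-0.14],[0.72,0.34,-0.14]], rot=[[0,0,0],[0,0,0],[0,0,0],[0,0,-0.1],[0,0,-0.22],[0,0,-0.34],[0,0,-0.46],[0,0,-0.58],[0,0,-0.7],[0,0,-0.82],[0,0,-0.94],[0,0,-1.0],[0,0,-1.0],[0,0,-1.0],[0,0,-1.0]], gripper=[-0.4,-0.4,-0.4,-0.4,-0.4,-0.4,-0.4,-0.4,-0.4,-0.4,-0.4,-0.4,-0.4,-0.4,-0.4])

```text
time_s: 11.42
tool_pos: [0.6175, -0.168, 0.1767]
tool_rot: [179.9, 0.0, 80.5]
force: [0.3, -0.2, 0.4]
grip_width: 0.0258
grasp_force: 0.0
```

```bash
python3 - <<'E'
from h import *
b=bar('far',25)-G
plan([(b,84.6)])
c=viewer.read_camera("wrist");cv2.imwrite("pics/w3.png",c["img"][:,:,::-1])
print(proj(c,[bar('far',25)]))
E
```

```text
t 11.425 tcp [ 0.6175 -0.168   0.1767] rot [1.7988e+02 3.0000e-02 8.0520e+01] F [ 0.3 -0.2  0.4] w 0.0258
[0.027, 0.005, 0.392] [0.001, 0.0, -0.047]
[[320.69018471 254.71460305]]
```

View pics/w3.png

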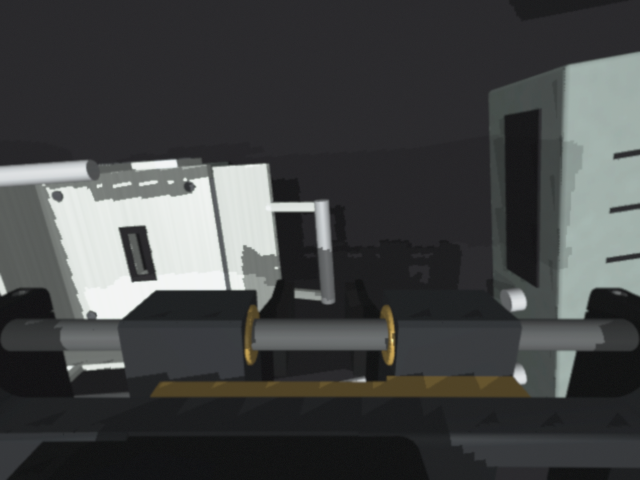

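Emit:
step_arm(delta_pos=[[0.027,0.012,0.1],[0.027,0.012,0.25],[0.027,0.012,0.39],[0.027,0.012,0.39],[0.027,0.012,0.39],[0.027,0.012,0.39],[0.027,0.012,0.39],[0.027,0.012,0.39]], rot=[[0,0,-0.047],[0,0,-0.047],[0,0,-0.047],[0,0,-0.047],[0,0,-0.047],[0,0,-0.047],[0,0,-0.047],[0,0,-0.047]], gripper=[-0.4,-0.4,-0.4,-0.4,-1,-1,-1,-1])

```text
time_s: 12.48
tool_pos: [0.6222, -0.1632, 0.099]
tool_rot: [179.7, 0.0, 84.6]
force: [4.3, -0.7, 2.6]
grip_width: 0.0096
grasp_force: 10.0
```

```bash
python3 - <<'E'
from h import *
plan([(bar('far',a)-G,84.6) for a in (25,30,40,50,60,70,80,90,93)])
E
```

```text
t 12.475 tcp [ 0.6222 -0.1632  0.099 ] rot [1.7971e+02 3.0000e-02 8.4610e+01] F [ 4.3 -0.7  2.6] w 0.0096
[-0.001, -0.013, 0.003] [0.003, 0.0, 0.0]
[-0.001, -0.03, -0.03] [0.003, 0.0, 0.0]
[-0.001, -0.073, -0.092] [0.003, 0.0, 0.0]
[-0.001, -0.125, -0.145] [0.003, 0.0, 0.0]
[-0.001, -0.187, -0.188] [0.003, 0.0, 0.0]
[-0.001, -0.254, -0.22] [0.003, 0.0, 0.0]
[-0.001, -0.327, -0.24] [0.003, 0.0, 0.0]
[-0.001, -0.401, -0.247] [0.003, 0.0, 0.0]
[-0.001, -0.424, -0.247] [0.003, 0.0, 0.0]
```

Emit:
step_arm(delta_pos=[[0,-0.022,-0.03],[0,-0.044,-0.06],[0,-0.07,-0.092],[0,-0.096,-0.12],[0,-0.125,-0.145],[0,-0.155,-0.168],[0,-0.187,-0.189],[0,-0.22,-0.206],[0,-0.254,-0.221],[0,-0.29,-0.232],[0,-0.327,-0.241],[0,-0.365,-0.246],[0,-0.401,-0.248],[0,-0.412,-0.248],[0,-0.425,-0.248],[0,-0.425,-0.248]], rot=[[0,0,0],[0,0,0],[0,0,0],[0,0,0],[0,0,0],[0,0,0],[0,0,0],[0,0,0],[0,0,0],[0,0,0],[0,0,0],[0,0,0],[0,0,0],[0,0,0],[0,0,0],[0,0,0]], gripper=[-1,-1,-1,-1,-1,-1,-1,-1,-1,-1,-1,-1,-1,-1,-1,-1])

```text
time_s: 14.48
tool_pos: [0.542, -0.1555, 0.1518]
tool_rot: [179.1, 0.1, 84.6]
force: [10.8, -1.2, 10.2]
grip_width: 0.0097
grasp_force: 10.0
```

```bash
python3 - <<'E'
from h import *
g=np.array([.478,.273,.110])
plan([(bar('far',90)-G,84.6),(g+[0,0,.12],75.5)])
E
```

```text
t 14.475 tcp [ 0.542  -0.1555  0.1518] rot [1.7908e+02 1.1000e-01 8.4650e+01] F [10.8 -1.2 10.2] w 0.0097
[-0.001, -0.0, 0.019] [0.011, 0.001, 0.001]
[2.103, -0.512, -0.404] [0.011, 0.0, 0.106]
```

Emit:
step_arm(delta_pos=[[0,0.01,0],[0,0.01,0],[0,0.01,-0.2],[0,0.01,-0.4],[0.2,-0.05,-0.45],[0.4,-0.1,-0.45],[0.7,-0.17,-0.45],[1.0,-0.25,-0.45],[1.0,-0.25,-0.45],[1.0,-0.25,-0.45]], rot=[[0,0,0],[0,0,0],[0,0,0],[0,0,0],[0,0,0.05],[0,0,0.1],[0.01,0,0.106],[0.01,0,0.106],[0.01,0,0.106],[0.01,0,0.106]], gripper=[-0.4,-0.4,-0.4,-0.4,-0.4,-0.1,-0.1,-0.1,-0.1,-0.1])

```text
time_s: 15.72
tool_pos: [0.5033, 0.0482, 0.2359]
tool_rot: [-179.0, 0.2, 75.5]
force: [-0.1, -0.9, -0.5]
grip_width: 0.0392
grasp_force: 0.0
```

```bash
python3 - <<'E'
from h import *
g=np.array([.478,.273,.110])
plan([(g+[0,0,.12],75.5)])
E
```

```text
t 15.725 tcp [0.5033 0.0482 0.2359] rot [-179.01    0.18   75.52] F [-0.1 -0.9 -0.5] w 0.0392
[1.057, -0.403, 0.033] [-0.012, 0.002, 0.0]
```

Emit:
step_arm(delta_pos=[[0.3,-0.1,0.03],[0.6,-0.2,0.03],[0.9,-0.35,0.03],[1.0,-0.4,0.03],[1.0,-0.4,0.03],[1.0,-0.4,0.03],[1.0,-0.4,0.03]], rot=[[-0.012,0,0],[-0.012,0,0],[-0.012,0,0],[-0.012,0,0],[-0.012,0,0],[-0.012,0,0],[-0.012,0,0]], gripper=[-0.1,-0.1,-0.1,-0.1,-0.1,-0.1,-0.1])

```text
time_s: 16.6
tool_pos: [0.4779, 0.2601, 0.2314]
tool_rot: [179.8, 0.1, 75.3]
force: [-0.9, -0.2, -0.7]
grip_width: 0.0395
grasp_force: 0.0
```

```bash
python3 - <<'E'
from h import *
g=np.array([.478,.273,.110])
plan([(g,75.5)])
c=viewer.read_camera("wrist");cv2.imwrite("pics/w4.png",c["img"][:,:,::-1])
print(proj(c,[g+[0,0,.025]]))
E
```

```text
t 16.6 tcp [0.4779 0.2601 0.2314] rot [1.7984e+02 1.4000e-01 7.5270e+01] F [-0.9 -0.2 -0.7] w 0.0395
[0.064, -0.018, 0.607] [0.002, 0.002, -0.003]
[[314.48797582 235.01936153]]
```

View pics/w4.png

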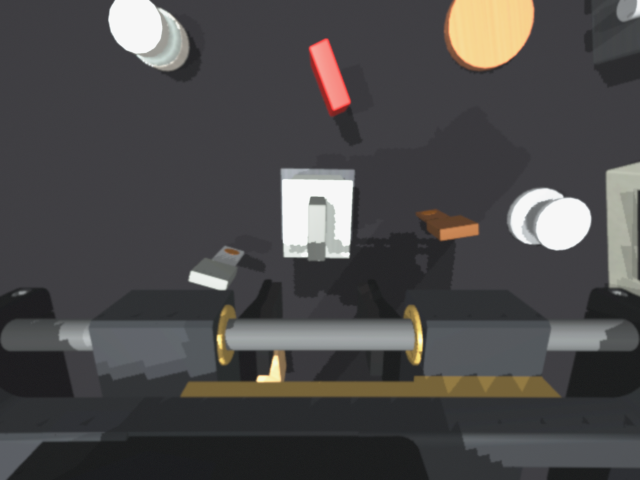

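```bash
python3 - <<'E'
from h import *
c=viewer.read_camera("wrist");im=c["img"].astype(int).mean(2)
print("col",[(r,int(im[r,315:320].mean())) for r in range(170,274,2)])
for r in (215,225,235,245,254): print(r,[int(v) for v in im[r,300:334]])
g=np.array([.478,.273,.110]);Rz=Ro.from_euler('z',-14.7,degrees=True)
print("pred top +y,-y; bottom",proj(c,[g+Rz.apply([0,.022*s,.025*k]) for k in(1,-1) for s in(1,-1)]).round(1).tolist(), np.round(c["fx"]))
E
```

```text
col [(170, 141), (172, 150), (174, 152), (176, 161), (178, 162), (180, 234), (182, 247), (184, 247), (186, 247), (188, 247), (190, 247), (192, 247), (194, 247), (196, 225), (198, 106), (200, 105), (202, 106), (204, 127), (206, 209), (208, 225), (210, 225), (212, 224), (214, 224), (216, 224), (218, 223), (220, 223), (222, 223), (224, 222), (226, 222), (228, 221), (230, 221), (232, 221), (234, 220), (236, 220), (238, 220), (240, 219), (242, 192), (244, 131), (246, 117), (248, 117), (250, 117), (252, 117), (254, 117), (256, 117), (258, 117), (260, 103), (262, 49), (264, 45), (266, 45), (268, 45), (270, 45), (272, 45)]
215 [247, 247, 247, 247, 247, 247, 247, 247, 230, 216, 223, 225, 225, 225, 225, 224, 224, 224, 224, 224, 223, 223, 223, 223, 219, 196, 174, 180, 185, 187, 188, 186, 185, 194]
225 [247, 247, 247, 247, 247, 247, 247, 247, 230, 215, 222, 223, 223, 223, 223, 222, 222, 222, 222, 222, 222, 222, 221, 221, 214, 186, 165, 177, 184, 186, 187, 186, 184, 186]
235 [247, 247, 247, 247, 247, 247, 247, 247, 230, 216, 221, 222, 221, 221, 221, 221, 220, 220, 220, 220, 221, 220, 220, 219, 211, 183, 168, 178, 183, 185, 186, 184, 183, 183]
245 [184, 192, 227, 243, 236, 226, 212, 161, 120, 114, 116, 116, 116, 117, 116, 118, 118, 119, 119, 117, 118, 118, 119, 118, 118, 133, 161, 179, 184, 186, 185, 183, 182, 182]
254 [247, 247, 247, 247, 247, 247, 247, 246, 182, 118, 115, 116, 116, 116, 117, 116, 118, 117, 117, 117, 118, 118, 118, 117, 123, 166, 220, 229, 226, 219, 224, 226, 225, 226]
pred top +y,-y; bottom [[314.7, 206.6], [314.9, 263.0], [315.3, 197.2], [315.4, 245.1]] 338.0
```

```bash
python3 - <<'E'
from h import *
c=viewer.read_camera("wrist")
o=env.get_obs();T=np.eye(4);T[:3,:3]=Ro.from_euler('xyz',o["tool_rot"],degrees=True).as_matrix();T[:3,3]=o["tool_pos"]
X=np.linalg.inv(T)@np.array(c["pose"])
for f,box,p,r in (("w1",(70,225,80,42),[.4538,-.307,.166],[179.94,-.02,-5.54]),("w2",(455,225,78,42),[.4847,-.016,.1736],[-179.65,.24,-5.53]),("w3",(110,215,56,75),[.6175,-.168,.1767],[179.88,.03,80.52])):
    im=cv2.imread(f"pics/{f}.png",0);x,y,w,h=box
    m=(im[y:y+h,x:x+w]<75).astype(np.uint8)
    n,l,st,ce=cv2.connectedComponentsWithStats(m)
    k=1+np.argmax(st[1:,4]);pts=np.argwhere(l==k)[:,::-1].astype(np.float32)+[x,y]
    hull=cv2.convexHull(pts.astype(np.float32));q=cv2.boxPoints(cv2.minAreaRect(hull))
    M=cv2.moments(hull);uv=[M["m10"]/M["m00"],M["m01"]/M["m00"]]
    Tw=np.eye(4);Tw[:3,:3]=Ro.from_euler('xyz',r,degrees=True).as_matrix();Tw[:3,3]=p
    cc=dict(c);cc["pose"]=Tw@X
    P=cast(cc,[uv]+q.tolist(),.07);e=[P[2]-P[1],P[3]-P[2]];L=max(e,key=np.linalg.norm)
    print(f,np.round(uv,1),st[k],P[0].round(4),[round(np.linalg.norm(v)*1e3,1) for v in e],"yaw of long axis -90:",round(np.degrees(np.arctan2(L[1],L[0]))%180-90,2))
g=np.array([.4797,.2739,.115])-G
plan([(g,75.3)])
E
```

```text
w1 [108.9 244.5] [   7    7   64   26 1303] [ 0.4743 -0.1491  0.07  ] [np.float64(47.0), np.float64(19.9)] yaw of long axis -90: -5.54
w2 [492.3 245. ] [   7    8   62   25 1300] [ 0.474  -0.1503  0.07  ] [np.float64(46.8), np.float64(19.7)] yaw of long axis -90: -5.47
w3 [137.8 253.1] [  10   12   36   54 1009] [ 0.4745 -0.1493  0.07  ] [np.float64(19.7), np.float64(46.7)] yaw of long axis -90: -4.41
t 16.75 tcp [0.4775 0.2613 0.2317] rot [1.7981e+02 1.0000e-01 7.5380e+01] F [-0.5 -0.1  0.4] w 0.0388
[0.065, -0.007, 0.624] [0.002, 0.001, 0.001]
```

Emit:
step_arm(delta_pos=[[0.065,-0.01,0.1],[0.065,-0.01,0.3],[0.065,-0.01,0.5],[0.065,-0.01,0.62],[0.065,-0.01,0.62],[0.065,-0.01,0.62],[0.065,-0.01,0.62],[0.065,-0.01,0.62],[0.065,-0.01,0.62],[0.065,-0.01,0.62],[0.065,-0.01,0.62]], rot=[[0.002,0,0],[0.002,0,0],[0.002,0,0],[0.002,0,0],[0.002,0,0],[0.002,0,0],[0.002,0,0],[0.002,0,0],[0.002,0,0],[0.002,0,0],[0.002,0,0]], gripper=[-0.1,-0.1,-0.1,-0.1,-0.1,-0.1,-1,-1,-1,-1,-1], squeeze=25)

```text
time_s: 18.12
tool_pos: [0.479, 0.2755, 0.1081]
tool_rot: [180.0, 0.1, 75.5]
force: [0.8, -0.3, 3.0]
grip_width: 0.0139
grasp_force: 25.0
```

```bash
python3 - <<'E'
from h import *
o=env.get_obs();plan([(o["tool_pos"]+[0,0,.14],84.6)])
E
```

```text
t 18.125 tcp [0.479  0.2755 0.1081] rot [1.7995e+02 5.0000e-02 7.5500e+01] F [ 0.8 -0.3  3. ] w 0.0139
[-0.001, 0.001, -0.7] [0.001, 0.001, -0.106]
```

Emit:
step_arm(delta_pos=[[0,0,-0.1],[0,0,-0.25],[0,0,-0.4],[0,0,-0.6],[0,0,-0.8],[0,0,-0.95],[0,0,-0.95],[0,0,-0.95]], rot=[[0,0,0],[0,0,0],[0,0,0],[0,0,0],[0,0,0],[0,0,0],[0,0,0],[0,0,0]], gripper=[-1,-1,-1,-1,-1,-1,-1,-1])

```text
time_s: 19.12
tool_pos: [0.4778, 0.2754, 0.2969]
tool_rot: [-179.9, 0.1, 75.5]
force: [-0.0, 0.4, -2.3]
grip_width: 0.0138
grasp_force: 25.0
```

```bash
python3 - <<'E'
from h import *
z=env.get_obs()["tool_pos"][2];plan([(np.r_[.4743,-.1495,z],84.6)])
E
```

```text
t 19.125 tcp [0.4778 0.2754 0.2969] rot [-1.7993e+02  1.5000e-01  7.5530e+01] F [-0.   0.4 -2.3] w 0.0138
[-2.061, 0.514, 0.005] [-0.001, 0.002, -0.106]
```

Emit:
step_arm(delta_pos=[[-0.1,0.02,0],[-0.25,0.06,0],[-0.45,0.11,0],[-0.65,0.16,0],[-0.85,0.21,0],[-1.0,0.25,0],[-1.0,0.25,0]], rot=[[0,0,0],[0,0,-0.02],[0,0,-0.05],[0,0,-0.08],[0,0,-0.106],[0,0,-0.106],[0,0,-0.106]], gripper=[-1,-1,-1,-1,-1,-1,-1])

```text
time_s: 20.0
tool_pos: [0.4762, 0.0662, 0.2962]
tool_rot: [-179.8, 0.1, 84.3]
force: [-0.4, 0.9, -1.3]
grip_width: 0.0135
grasp_force: 25.0
```

```bash
python3 - <<'E'
from h import *
z=env.get_obs()["tool_pos"][2];plan([(np.r_[.4743,-.1495,z],84.6)])
E
```

```text
t 20.0 tcp [0.4762 0.0662 0.2962] rot [-1.798e+02  1.400e-01  8.429e+01] F [-0.4  0.9 -1.3] w 0.0135
[-1.074, 0.098, 0.002] [-0.002, 0.002, -0.004]
```

Emit:
step_arm(delta_pos=[[-0.12,0.01,0],[-0.3,0.03,0],[-0.5,0.05,0],[-0.7,0.07,0],[-0.85,0.08,0],[-0.95,0.09,0],[-1.0,0.095,0],[-1.0,0.095,0],[-1.0,0.095,0],[-1.0,0.095,0]], rot=[[-0.002,0.002,-0.004],[-0.002,0.002,-0.004],[-0.002,0.002,-0.004],[-0.002,0.002,-0.004],[-0.002,0.002,-0.004],[-0.002,0.002,-0.004],[-0.002,0.002,-0.004],[-0.002,0.002,-0.004],[-0.002,0.002,-0.004],[-0.002,0.002,-0.004]], gripper=[-1,-1,-1,-1,-1,-1,-1,-1,-1,-1])

```text
time_s: 21.25
tool_pos: [0.4773, -0.1303, 0.2984]
tool_rot: [179.8, -0.1, 85.1]
force: [0.3, 0.2, -0.8]
grip_width: 0.0142
grasp_force: 25.0
```

```bash
python3 - <<'E'
from h import *
plan([(np.r_[.4743,-.1495,.296],84.6)])
s=viewer.read_camera("side");w=viewer.read_camera("wrist");cv2.imwrite("pics/s5.png",s["img"][:,:,::-1]);cv2.imwrite("pics/w5.png",w["img"][:,:,::-1])
o=env.get_obs()["tool_pos"]
tip=o-[0,0,.107-.01]
print(tip,proj(s,[o,tip]),proj(w,[tip,SL]))
a=crop(s["img"],300,90,110,150,4); b=crop(w["img"],200,200,240,225,1.5)
cv=np.zeros((600,800,3),np.uint8);cv[:600,:440]=a;cv[:338,440:800]=b
cv2.imwrite("pics/c5.png",cv)
E
```

```text
t 21.25 tcp [ 0.4773 -0.1303  0.2984] rot [ 1.7982e+02 -1.0000e-01  8.5060e+01] F [ 0.3  0.2 -0.8] w 0.0142
[-0.097, -0.007, 0.012] [0.002, -0.001, 0.005]
[ 0.47723069 -0.13073605  0.2013789 ] [[358.13988575 160.21772213]
 [356.02083143 189.75866968]] [[318.63888423 251.35575179]
 [317.40524226 233.93869272]]
```

View pics/c5.png

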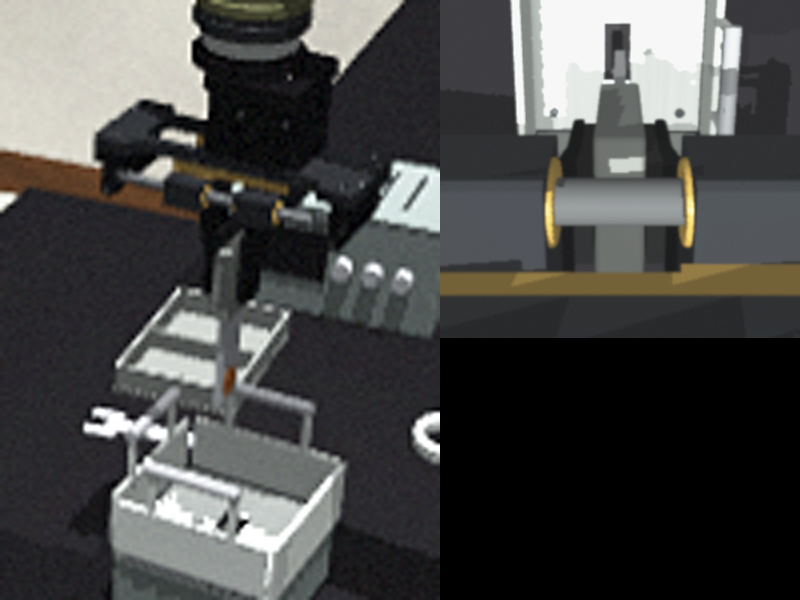

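```bash
python3 - <<'E'
from h import *
w=viewer.read_camera("wrist");o=env.get_obs();im=w["img"].astype(int).mean(2)
for r in range(212,262,3): print(r,[int(v) for v in im[r,306:334]])
x=o["tool_pos"];R=Ro.from_euler('xyz',o["tool_rot"],degrees=True)
gp=lambda a,b,z:x+R.apply([a,b,z])   # tool axes; tip expected at z=.097
print(x,o["tool_rot"])
print("tip +y edge corners",proj(w,[gp(.015,s*.0025,.097) for s in(-1,1)]).round(1).tolist(),"grip top +y", proj(w,[gp(.022,s*.007,-.028) for s in(-1,1)]).round(1).tolist(),"grip bottom +y", proj(w,[gp(.022,s*.007,.022) for s in(-1,1)]).round(1).tolist())
E
```

```text
212 [247, 247, 247, 247, 247, 247, 247, 247, 247, 247, 247, 247, 247, 247, 247, 247, 247, 247, 247, 247, 247, 247, 247, 247, 247, 247, 247, 247]
215 [247, 247, 247, 237, 184, 177, 178, 178, 178, 178, 178, 178, 175, 160, 138, 151, 158, 158, 159, 162, 181, 237, 247, 247, 247, 247, 247, 247]
218 [247, 247, 247, 219, 112, 92, 91, 91, 91, 90, 90, 90, 89, 87, 80, 77, 78, 77, 77, 80, 122, 225, 247, 247, 247, 247, 247, 247]
221 [247, 247, 247, 223, 118, 92, 90, 89, 79, 56, 45, 45, 46, 47, 49, 62, 78, 78, 76, 83, 132, 229, 247, 247, 247, 247, 247, 247]
224 [247, 247, 247, 223, 117, 90, 89, 87, 79, 56, 45, 43, 44, 43, 46, 58, 74, 76, 76, 82, 133, 229, 247, 247, 247, 247, 247, 247]
227 [247, 247, 247, 221, 115, 90, 88, 86, 75, 55, 45, 43, 44, 44, 46, 55, 68, 74, 74, 82, 133, 230, 247, 247, 247, 247, 247, 247]
230 [247, 247, 247, 217, 108, 87, 86, 80, 65, 50, 45, 43, 43, 45, 45, 52, 66, 71, 73, 78, 126, 226, 247, 247, 247, 247, 247, 247]
233 [247, 247, 247, 218, 109, 87, 85, 80, 65, 53, 67, 87, 93, 93, 93, 95, 97, 89, 77, 83, 140, 232, 247, 247, 247, 247, 247, 247]
236 [247, 247, 247, 222, 114, 
[... 753 characters left out ...]
65, 108, 177, 224, 231, 231, 229, 227, 227]
254 [231, 231, 242, 247, 247, 247, 247, 247, 247, 244, 181, 114, 110, 110, 110, 110, 124, 187, 240, 244, 225, 213, 219, 221, 222, 224, 226, 227]
257 [212, 154, 116, 109, 108, 107, 107, 106, 106, 106, 106, 105, 104, 103, 105, 106, 105, 107, 107, 106, 106, 105, 105, 105, 104, 113, 163, 218]
260 [183, 119, 92, 89, 88, 85, 85, 86, 85, 85, 85, 85, 88, 95, 103, 106, 105, 106, 106, 105, 106, 106, 106, 105, 104, 105, 138, 196]
[ 0.47720431 -0.13090507  0.29834524] [ 1.79826402e+02 -9.34697380e-02  8.50069966e+01]
tip +y edge corners [[315.7, 232.1], [322.3, 232.1]] grip top +y [[301.0, 289.8], [336.4, 289.8]] grip bottom +y [[305.9, 252.5], [331.9, 252.5]]
```

Emit:
step_arm(delta_pos=[[-0.05,-0.005,0],[-0.093,-0.007,0],[-0.093,-0.007,0.1],[-0.093,-0.007,0.2],[-0.093,-0.007,0.3],[-0.093,-0.007,0.4],[-0.093,-0.007,0.5],[-0.093,-0.007,0.56],[-0.093,-0.007,0.56],[-0.093,-0.007,0.56],[-0.093,-0.007,0.56],[-0.093,-0.007,0.56]], rot=[[0.002,-0.001,0.005],[0.002,-0.001,0.005],[0.002,-0.001,0.005],[0.002,-0.001,0.005],[0.002,-0.001,0.005],[0.002,-0.001,0.005],[0.002,-0.001,0.005],[0.002,-0.001,0.005],[0.002,-0.001,0.005],[0.002,-0.001,0.005],[0.002,-0.001,0.005],[0.002,-0.001,0.005]], gripper=[-1,-1,-1,-1,-1,-1,-1,-1,-1,-1,-1,-1])

```text
time_s: 22.9
tool_pos: [0.4748, -0.1497, 0.1868]
tool_rot: [180.0, 0.0, 84.5]
force: [-0.1, -1.3, -1.9]
grip_width: 0.0138
grasp_force: 25.0
```

```bash
python3 - <<'E'
from h import *
P=[];Q=[]
for i in range(6):
    w=viewer.read_camera("wrist");o=env.get_obs();P.append(o["tool_pos"]);Q.append(o["tool_rot"]%360)
x=np.mean(P,0);q=np.mean(Q,0);print(x.round(4),np.std(P,0).round(4),q.round(2),np.std(Q,0).round(2))
s=viewer.read_camera("side")
R=Ro.from_euler('xyz',q,degrees=True);gp=lambda a,b,z:x+R.apply([a,b,z])
pw=proj(w,[gp(.015,-.0025,.097),gp(.015,.0025,.097)]);print("tip edge pred wrist",pw.round(1).tolist())
bz=[g2w(a,b) for a,b in((-.0098,.0234),(.0098,.0234),(-.0045,.017),(.0045,.017))]
print("bezel,slot +y corners wrist",proj(w,bz).round(1).tolist())
a=crop(w["img"],290,200,60,65,6);b=crop(s["img"],325,185,60,65,6)
cv2.imwrite("pics/c6.png",np.hstack([a,b]))
print("side: tip x/y corners",proj(s,[gp(u,v,.097) for u in(.015,-.015) for v in(-.0025,.0025)]).round(1).tolist(),"slot",proj(s,[g2w(a,b) for b in(.017,-.017) for a in(-.0045,.0045)]).round(1).tolist())
E
```

```text
[ 0.4745 -0.1497  0.1864] [0.0001 0.     0.0001] [179.99 300.    84.53] [1.0000e-02 1.3416e+02 0.0000e+00]
tip edge pred wrist [[314.3, 116.6], [324.0, 116.6]]
bezel,slot +y corners wrist [[306.6, 215.7], [331.0, 215.7], [313.3, 223.5], [324.4, 223.5]]
side: tip x/y corners [[345.3, 216.3], [343.7, 215.8], [347.1, 221.1], [345.6, 220.6]] slot [[355.3, 226.1], [352.7, 225.3], [359.9, 220.7], [357.3, 219.8]]
```

View pics/c6.png

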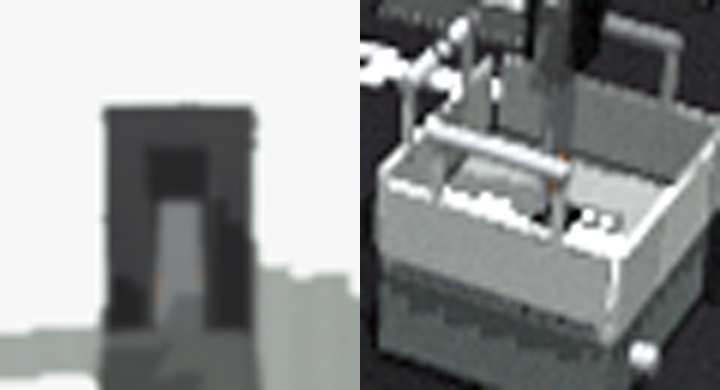

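```bash
python3 - <<'E'
from h import *
w=viewer.read_camera("wrist");o=env.get_obs();print(o["tool_pos"],o["tool_rot"])
a=cast(w,[(320.25,233.3)],o["tool_pos"][2]-.098)[0]
b=cast(w,[(319.7,224.5),(319.9,217.7)],.07)
I=Ro.from_euler('z',PSI,degrees=True).inv()
print("tip +y edge in gauge frame (want x0,y.015)",I.apply(a-SL).round(4),"slot +y edge (x0,.017), bezel(.0234)",I.apply(b-SL).round(4))
E
```

```text
[ 0.47444227 -0.14961797  0.18620178] [-1.79990276e+02 -1.50415411e-02  8.45301903e+01]
tip +y edge in gauge frame (want x0,y.015) [0.0011 0.0134 0.0182] slot +y edge (x0,.017), bezel(.0234) [[0.0007 0.0162 0.    ]
 [0.0008 0.0218 0.    ]]
```

Emit:
step_arm(delta_pos=[[0.002,-0.002,0],[0.002,-0.002,0.04],[0.002,-0.002,0.07],[0.002,-0.002,0.1],[0.002,-0.002,0.13],[0.002,-0.002,0.16],[0.002,-0.002,0.16],[0.002,-0.002,0.16]], rot=[[0,0,0],[0,0,0],[0,0,0],[0,0,0],[0,0,0],[0,0,0],[0,0,0],[0,0,0]], gripper=[-1,-1,-1,-1,-1,-1,-1,-1])

```text
time_s: 24.3
tool_pos: [0.4743, -0.1492, 0.1544]
tool_rot: [180.0, -0.0, 84.5]
force: [0.7, 0.7, -1.2]
grip_width: 0.0139
grasp_force: 25.0
```

```bash
python3 - <<'E'
from h import *
for i in range(4):
    w=viewer.read_camera("wrist");o=env.get_obs();print(o["tool_pos"].round(4),o["tool_rot"].round(2),o["force"].round(2),o["wrist_torque"].round(3))
im=w["img"].astype(int).mean(2)
for r in range(214,252,3): print(r,[int(v) for v in im[r,302:338]])
E
```

```text
[ 0.4743 -0.1493  0.1545] [179.98  -0.    84.53] [-0.15  0.84 -0.94] [-0.034 -0.069  0.032]
[ 0.4743 -0.1492  0.1545] [179.97  -0.    84.53] [-0.05  0.26 -2.1 ] [ 0.036  0.002 -0.061]
[ 0.4743 -0.1492  0.1545] [179.98  -0.    84.53] [ 0.3   0.77 -1.57] [-0.012 -0.083  0.028]
[ 0.4743 -0.1493  0.1545] [179.98  -0.    84.53] [ 0.6  -0.25 -2.28] [-0.064 -0.12   0.027]
214 [245, 245, 245, 245, 245, 245, 245, 245, 245, 244, 243, 243, 242, 242, 242, 243, 243, 244, 244, 244, 243, 243, 243, 243, 243, 243, 243, 244, 244, 244, 244, 243, 243, 243, 244, 244]
217 [244, 245, 245, 245, 245, 245, 245, 245, 245, 244, 243, 242, 242, 242, 242, 242, 243, 244, 244, 243, 243, 242, 242, 242, 242, 243, 243, 244, 244, 244, 244, 243, 243, 243, 244, 244]
220 [244, 244, 245, 245, 245, 245, 245, 245, 245, 244, 243, 242, 242, 241, 241, 242, 243, 244, 244, 243, 243, 242, 242, 242, 242, 242, 243, 244, 244, 244, 243, 243, 243, 243, 243, 243]
223 [244, 244, 245, 245, 245, 245, 245, 245, 245, 244, 242, 242, 242, 241, 241, 242, 243, 243, 243, 243, 242, 242, 242, 242, 242, 242, 243, 244, 244, 244, 243, 243, 243, 243, 24
[... 776 characters left out ...]
5, 56, 55, 54, 54, 54, 53, 59, 98, 181, 237, 242, 243]
241 [243, 243, 236, 181, 95, 55, 54, 53, 53, 53, 52, 51, 47, 55, 82, 104, 110, 110, 109, 109, 102, 81, 51, 45, 57, 55, 53, 52, 53, 54, 59, 97, 181, 236, 242, 243]
244 [243, 243, 240, 210, 117, 57, 53, 52, 53, 52, 52, 50, 49, 62, 90, 106, 109, 109, 109, 109, 103, 86, 53, 41, 45, 41, 41, 50, 52, 52, 56, 91, 175, 236, 242, 243]
247 [243, 243, 236, 183, 97, 55, 52, 53, 52, 52, 51, 51, 50, 67, 97, 107, 108, 108, 108, 108, 105, 90, 56, 41, 44, 37, 33, 33, 33, 39, 49, 82, 159, 226, 235, 236]
250 [203, 231, 224, 161, 84, 50, 48, 48, 46, 40, 37, 42, 47, 67, 90, 89, 86, 85, 85, 85, 83, 74, 51, 45, 52, 40, 33, 32, 32, 33, 35, 51, 91, 128, 138, 139]
```

Emit:
step_arm(delta_pos=[[0,0,0.03],[0,0,0.06],[0,0,0.09],[0,0,0.12],[0,0,0.135],[0,0,0.135],[0,0,0.135],[0,0,0.135],[0,0,0.135],[0,0,0.135]], rot=[[0,0,0],[0,0,0],[0,0,0],[0,0,0],[0,0,0],[0,0,0],[0,0,0],[0,0,0],[0,0,0],[0,0,0]], gripper=[-1,-1,-1,-1,-1,-1,-1,-1,-1,-1])

```text
time_s: 25.75
tool_pos: [0.4741, -0.1492, 0.1273]
tool_rot: [-180.0, -0.0, 84.5]
force: [-0.6, 0.3, -1.8]
grip_width: 0.0138
grasp_force: 25.0
```

```bash
python3 - <<'E'
from h import *
F=[];W=[]
for i in range(8):
    w=viewer.read_camera("wrist");o=env.get_obs();F.append(o["force"]);W.append(o["wrist_torque"])
print(o["time_s"],o["tool_pos"].round(4),o["tool_rot"].round(2),np.mean(F,0).round(2),np.mean(W,0).round(3),o["grip_width"],np.abs(o["joint_velocities"]).max())
im=w["img"].astype(int).mean(2)
for r in range(222,256,3): print(r,[int(v) for v in im[r,308:332]])
print(proj(w,[g2w(0,.017),g2w(0,.0234)]).round(1).tolist(),proj(w,[o["tool_pos"]+[.0014,.0146,-z] for z in (.0568,.064,.098)]).round(1).tolist())
E
```

```text
26.15 [ 0.4741 -0.1492  0.1272] [-1.7999e+02 -1.0000e-02  8.4530e+01] [-0.22  0.16 -1.38] [-0.011 -0.074  0.002] 0.013567051794651133 0.10291434139346468
222 [241, 241, 240, 237, 236, 236, 235, 234, 235, 236, 237, 238, 238, 238, 237, 237, 236, 235, 235, 236, 236, 236, 238, 239]
225 [241, 241, 239, 237, 236, 236, 235, 234, 234, 235, 237, 238, 238, 238, 237, 236, 235, 235, 235, 235, 235, 236, 238, 239]
228 [241, 241, 239, 237, 235, 235, 234, 233, 234, 235, 236, 237, 238, 238, 237, 236, 235, 234, 235, 235, 235, 236, 238, 239]
231 [240, 240, 239, 237, 235, 234, 234, 233, 233, 234, 236, 237, 237, 237, 236, 235, 234, 234, 234, 234, 235, 236, 238, 239]
234 [232, 232, 230, 227, 225, 224, 222, 221, 222, 223, 224, 226, 225, 225, 224, 213, 197, 217, 223, 224, 224, 225, 229, 230]
237 [52, 52, 51, 51, 51, 52, 52, 52, 52, 52, 50, 51, 51, 50, 51, 50, 50, 51, 51, 52, 51, 51, 52, 52]
240 [49, 49, 49, 49, 49, 49, 49, 49, 48, 48, 49, 49, 49, 49, 49, 49, 50, 49, 49, 49, 50, 50, 49, 49]
243 [48, 49, 49, 48, 49, 49, 48, 49, 49, 49, 50, 51, 50, 50, 51, 50, 49, 48, 49, 48, 49, 48, 49, 50]
246 [48, 48, 48, 49, 56, 60, 47, 60, 87, 98, 100, 99, 100, 99, 96, 82, 50, 34, 45, 57, 52, 48, 47, 48]
249 [48, 48, 47, 48, 50, 49, 42, 62, 89, 95, 95, 95, 95, 95, 94, 82, 51, 33, 41, 49, 41, 35, 35, 35]
252 [47, 47, 47, 47, 47, 45, 38, 52, 72, 77, 78, 77, 78, 77, 76, 67, 44, 31, 34, 35, 32, 29, 29, 29]
255 [53, 56, 60, 61, 61, 62, 62, 66, 73, 75, 75, 75, 75, 74, 75, 71, 63, 61, 61, 61, 60, 59, 56, 46]
[[319.4, 243.7], [319.4, 234.0]] [[319.0, 247.2], [319.0, 244.2], [319.1, 232.0]]
```

```bash
python3 - <<'E'
from h import *
w=viewer.read_camera("wrist");im=w["img"].astype(int).mean(2)
for r in (240,243): print(r,[int(v) for v in im[r,296:346]])
a=cast(w,[(315.4,249),(323.3,249)],.062)
print("blade x in gauge",Ro.from_euler('z',-PSI,degrees=True).apply(a-SL).round(4))
print("slot edges", proj(w,[g2w(s*.0045,.015) for s in(-1,1)]).round(1).tolist(),"bezel", proj(w,[g2w(s*.0098,.021) for s in(-1,1)]).round(1).tolist())
E
```

```text
240 [241, 240, 239, 239, 239, 239, 238, 222, 133, 57, 49, 49, 49, 49, 49, 50, 48, 49, 50, 49, 49, 49, 49, 49, 48, 49, 49, 50, 50, 48, 48, 49, 50, 48, 49, 49, 49, 48, 50, 55, 95, 171, 229, 237, 237, 238, 238, 237, 236, 235]
243 [241, 240, 239, 239, 239, 239, 238, 223, 143, 67, 49, 48, 49, 48, 49, 48, 49, 48, 49, 48, 49, 50, 49, 50, 50, 50, 50, 50, 50, 48, 49, 49, 49, 49, 49, 48, 48, 48, 49, 61, 115, 190, 230, 237, 237, 237, 238, 237, 235, 235]
blade x in gauge [[-0.0027  0.0111 -0.008 ]
 [ 0.0026  0.0111 -0.008 ]]
slot edges [[312.4, 246.7], [326.4, 246.7]] bezel [[304.0, 237.7], [334.7, 237.6]]
```

Emit:
step_arm(delta_pos=[[0,0.002,0],[0,0.002,0],[0,0.002,0],[0,0.002,0],[0,0.002,0],[0,0.002,0],[0,0.002,0],[0,0.002,0]], rot=[[0,0,0],[0,0,0],[0,0,0],[0,0,0],[0,0,0],[0,0,0],[0,0,0],[0,0,0]], gripper=[-1,-1,-1,-1,-1,-1,-1,-1])

```text
time_s: 27.2
tool_pos: [0.4745, -0.1493, 0.1272]
tool_rot: [-180.0, -0.0, 84.5]
force: [-0.4, 0.1, -1.1]
grip_width: 0.0142
grasp_force: 25.0
```

```bash
python3 - <<'E'
from h import *
o=env.get_obs();print(o["tool_pos"],o["tool_rot"],o["force"],o["grip_width"])
if np.abs(o["force"]).max()<5: print(env.sign_off())
E
```

```text
[ 0.47447239 -0.14925452  0.12721503] [-1.79992490e+02 -1.14706989e-02  8.45284626e+01] [-0.3592453   0.11606633 -1.05890639] 0.01421860468143562
the job is handed in; nothing more can be done
None
```

I folded all three panels upright, then took the carrier from its stand and handed the job in at 27 s, with the gripper holding the blade about 41 mm below the deck's top face, roughly centred in the slot and with no measurable side force.

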